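Register a round printing block against the alignment bar

ROBOT

A 6-joint arm with a two-finger parallel gripper is mounted at the origin on the work surface. World frame = base frame: x ahead of the robot, y to its left, z up, the work surface at z = 0. Lengths are in mm, angles in rad, forces in N, time in s.
With the tool pointing down it reaches from about 150 to 775 mm from the base axis. Payload 6.1 kg.
Tool frame: the origin (TCP) lies at the very end of the fingers, on their centre line; the grasp point (between the pads) lies 19 mm behind it (manip.grip_point_offset is the distance from the TCP to the grasp point, in mm); z points along the fingers, y is the direction in which the jaws open and shut (so a half turn about z gives the same grasp; the last joint's range is limited). The gripper opens to 85 mm and grips with 20 to 120 N. Pads are 22 mm wide; open, the fingers measure 114 mm over their backs; the gripper's body (76 mm by 85 mm) begins 54 mm behind the grasp point. The pads swing forward as they close: fully open they stand 13 mm farther back than shut.
Start: joints at [1.307, 0.126, -0.04, 1.405, 0, 1.571], TCP at [136.888, 506.823, 231.295] pointing down, gripper open.
Joint ranges: [-2.72, 2.72], [-0.95, 1.95], [-1.27, 1.35], [-1.78, 2.02], [-1.46, 1.47], [-3.14, 3.14]. Speed limits (rad/s): [2.39, 2.39, 3.01, 3.14, 3.14, 3.14].

INTERFACE

Orientations are given as a 3x3 rotation matrix whose columns are the frame's x, y, z axes.
In Python, from plant import manip, claw, eyes gives the robot as it stands. Calls block until the motion is done:
- manip.movep(position, orientation): joint-space move of the TCP to a pose.
- manip.servo_line(position, rot=None, velocity=150, force_limit=None): straight line of the TCP; rot=None keeps the orientation; velocity is the mean speed in mm/s. With force_limit (N) it stops when the force on the tool has changed by that much, and returns True; else False.
- manip.move_joints(angles): joint-space move.
- claw.set_gripper(opening, effort=None): opening from 0.0 (shut) to 1.0 (fully open); effort is the grip in N (None keeps the last); returns when the fingers have stopped.
- manip.wait(seconds).
- manip.solve_ik(position, orientation): joint angles nearest the present ones, or None.
- eyes.snapshot(name): name is "scene" or "top" or "wrist"; returns a dict with "img" (480x640x3 uint8, blue, green, red), "range_z" (480x640 float32, mm along the optical axis (not along the pixel's ray), 0 where there is no reading), "intrinsics" (3x3 intrinsics, pixels), "origin" and "rotation" of the camera in the world. Camera axes: x right, y up, looking along -z (the intrinsics and any distortion apply to the point x, -y, -z); pixel columns grow to the right and rows downward; lengths in mm; the calibration is good to about 2 mm. A picture is of the moment at which its call begins.
A pose or a line that the arm cannot do raises manip.MotionError and nothing moves.
- manip.hand_in(): hands the job in, once; it reports no verdict.
Trained networks look in a picture, given as the dict that the camera call returned (one of the last four; its "shot" number tells which), for a name from the list of things; names that differ only in an ending like _2 or _b are one class to them, and where a whole thing is asked for, a point or a joint stands for the part that bears it (a point fixed in the world has none). Each returns a list of dicts, best first, with "confidence" (0 to 1); they miss things now and then, are a little off and sometimes report something else, mostly with a low value. They report only what shows in the picture. A call takes as long as a camera call. They do not tell look-alikes from the thing itself.
- eyes.cut_out(target, picture): "mask" (480x640 bool, what is visible of it) and "rect" ([left, top, right, bottom] in pixels, round what is visible of it).
Readings, each from a call of its own:
- manip.get_t(): time.
- manip.get_qpos(): joint angles.
- manip.get_joint_vel(): joint speeds.
- manip.get_tau(): joint torques, N m.
- manip.get_ee_pos(): TCP position.
- manip.get_ee_rot(): TCP orientation.
- manip.get_wrist_force(): force on the tool from outside, world axes, zero at the start.
- manip.get_wrist_torque(): the same for the moment, N m.
- manip.get_grip_width(): opening from 0.0 (shut) to 1.0 (fully open).
Only numpy, scipy, OpenCV 4.12 (cv2) and the standard library are available. Lean on these libraries where they do the work, as an engineer would, in place of code of your own. Each camera call takes 0.05 s, during which the arm holds its last target.

TASK

Line up the round printing block for the next print: with closed fingertips against its red peg, not gripping it, push and turn the block in the blue-cheeked jig until its flat edge lies flush against the yellow alignment bar. Then lean it squarely onto the bar with a light, steady push of about 8 N for a good second (never more than 15 N anywhere), let go, and leave it lying there flush with the jar, tape and brush undisturbed.

Things in the scene. Friction and masses are not known exactly. Their poses are not given: they have to be found in the camera images.
- block: loose round wooden printing block (orange rim, green dots), 120 mm across, 14 mm thick, about 0.3 kg, one flat edge 52 mm long, 54 mm from the centre, red peg near the flat. Waxed and slippery, peg too: friction about 0.15 with anything. Origin: centre of the underside; x points from the centre square to the flat. It starts short of the bar, turned 1 to 3.14 rad either way from flush
- peg (a point): centre (half-way up) of the red peg, an upright cylinder 16 mm across that stands 22 mm proud of the block's top face, 40 mm from the disc's centre towards the flat
- flat (a point): middle of the block's flat edge, half-way up the 14 mm thickness; x points out of the flat
- bar: fixed rigid yellow alignment bar on the jig, 240 mm long, 25 wide, 14 high, its top level with the block's top, 26 mm over the table; a steel wing bolt stands 16 mm above it 104 mm either side of the middle. Origin: middle of the lower edge of the face that the flat must meet; x points into the bar (the way the block is pushed home), y along the bar
- bar_face (a point): the same point half-way up the bar's face (7 mm above the white board), same axes as the bar
- jig: fixed white board 12 mm thick, 250 x 260 mm, carrying the bar and two rigid blue cheeks as high as it, from the bar's face 150 mm along -x, inner faces at y = +-62.5 mm: the block slides along x and turns with 2.5 mm play each side. While its flat faces a cheek it can settle sideways on that cheek and bind; ease it to the middle. Axes as the bar's; origin 60 mm short of the bar's face, at the underside
- dye_jar: loose jar with a white cap, 56 mm across, 75 mm tall, standing beyond the +y side of the jig, not to be disturbed; origin at the centre of its foot
- tape_roll: loose yellow roll of tape lying flat, 90 mm across, 25 mm high, beyond the -y side of the jig, not to be disturbed; origin at the centre of its underside
- brush: loose paint brush 190 mm long lying on the table behind the bar, not to be disturbed; origin under its middle
Mind the look-alikes: they are no part of the job. There is more than one size of the block; the job needs the largest.

How it is judged (in metres and radians):
On the way:
1. the flat, flush on the bar, is leaned onto it with 4 to 15 N for half a second (contact force between block and bar between 4 and 15 N and angle between the x axis of block and the x axis of bar, either way round below 0.035 rad and x of flat in the frame of bar_face above -0.0018 m), for 0.5 s.
At the end, for the whole second after the job is handed in: the block lies level and at rest with the middle of its flat less than 1.8 mm from the bar's face and parallel to it within 0.035 rad (2 degrees), nothing touching it but the jig (x of flat in the frame of bar_face above -0.0018 m and angle between the x axis of block and the x axis of bar, either way round below 0.035 rad and angle between block's own z axis and vertical below 0.03 rad and linear speed of block below 0.01 m/s).
It fails at once if the fingers bear on the block with more than 18 N (pushed too hard, or gripped) (contact force between the fingers and block above 18 N).
It fails at once if the block is driven into the bar with more than 18 N (contact force between block and bar above 18 N).
It fails at once if the block is tipped or lifted (angle between block's own z axis and vertical above 0.15 rad).
It fails at once if the jar, tape roll or brush is disturbed (moved over 15 mm) (distance of any of dye_jar, tape_roll, brush from where it was at the start of the episode above 0.015 m).
It also fails if it takes over 72 s, if anything falls off the work surface, if the arm or the gripper's body presses on something with over 40 N, if the wrist force passes 120 N, or if a joint passes its speed limit or range.

## Working session

There is one attempt and no reset: what is moved stays moved. The work goes in short steps, each a Python script; the robot and the scene stay as the last script left them, time stands still between calls to the robot, and variables do not carry over. Pictures are saved under pics/ and viewed, and the job is handed in when it is done.

```bash
ls; mkdir -p pics
python3 - <<'E'
from plant import manip, claw, eyes
import cv2,numpy as np
for n in ["scene","top","wrist"]:
    s=eyes.snapshot(n); cv2.imwrite(f"pics/a_{n}.png",s["img"]); print(n,s["origin"],np.round(s["rotation"],3).tolist(),np.round(s["intrinsics"],1).tolist(),[k for k in s])
    for t in ["block","peg","bar","jig","dye_jar","tape_roll","brush"]:
        print(t,[(round(d["confidence"],2),d["rect"]) for d in eyes.cut_out(t,s)])
print(manip.get_t())
E
```

```text
pics
scene [1038.9415217  -659.28793391  640.32690939] [[0.812, -0.33, 0.482], [0.584, 0.438, -0.684], [0.015, 0.836, 0.548]] [[564.8, 0.0, 321.0], [0.0, 564.8, 240.9], [0.0, 0.0, 1.0]] ['img', 'range_z', 'intrinsics', 'origin', 'rotation', 'shot']
block [(0.89, [301.5, 169.1, 337.2, 186.1]), (0.71, [319.7, 224.2, 381.6, 265.2]), (0.6, [260.5, 191.6, 295.6, 212.8])]
peg [(0.98, [319.5, 226.5, 381.4, 268.2]), (0.71, [304.3, 171.6, 337.9, 188.8]), (0.7, [257.6, 187.6, 298.9, 211.8])]
bar [(0.78, [391.8, 216.5, 416.9, 296.1]), (0.37, [318.0, 223.6, 380.6, 268.4])]
jig []
dye_jar [(0.76, [396.0, 178.6, 421.8, 218.7])]
tape_roll [(0.6, [344.6, 316.9, 396.6, 362.3])]
brush [(0.59, [438.7, 237.0, 465.7, 301.3])]
top [ 335.01915895   62.69358447 1112.7234904 ] [[0.024, 0.983, -0.179], [-1.0, 0.024, -0.005], [-0.001, 0.179, 0.984]] [[499.9, 0.0, 323.0], [0.0, 499.9, 245.9], [0.0, 0.0, 1.0]] ['img', 'range_z', 'intrinsics', 'origin', 'rotation', 'shot']
block [(0.75, [269.1, 208.7, 324.6, 261.0]), (0.74, [231.8, 325.8, 275.7, 372.2]), (0.57, [162.0, 324.9, 203.3, 359.0])]
peg [(0.89, [166.6, 323.5, 204.2, 362.9]), (0.77, [272.9, 211.1, 322.3, 262.7]), (0.68, [236.1, 332.8, 275.5, 374.0])]
bar [(0.8, [226.8, 169.8, 332.2, 212.7])]
jig [(0.85, [222.8, 163.0, 367.3, 301.8])]
dye_jar [(0.59, [176.2, 209.1, 206.4, 241.4]), (0.49, [225.2, 135.7, 301.7, 184.9])]
tape_roll [(0.77, [360.3, 149.8, 396.8, 186.0])]
brush []
wrist [ 67.77704215 525.09975996 374.52782688] [[0.261, -0.927, -0.269], [0.965, 0.251, 0.073], [0.0, -0.279, 0.96]] [[417.2, 0.0, 321.1], [0.0, 417.2, 241.9], [0.0, 0.0, 1.0]] ['img', 'range_z', 'intrinsics', 'origin', 'rotation', 'shot']
block [(0.96, [192.7, 362.3, 277.0, 437.9])]
peg [(0.65, [190.8, 361.6, 276.5, 436.3])]
bar []
jig []
dye_jar []
tape_roll []
brush []
1.2
```

View pics/a_scene.png

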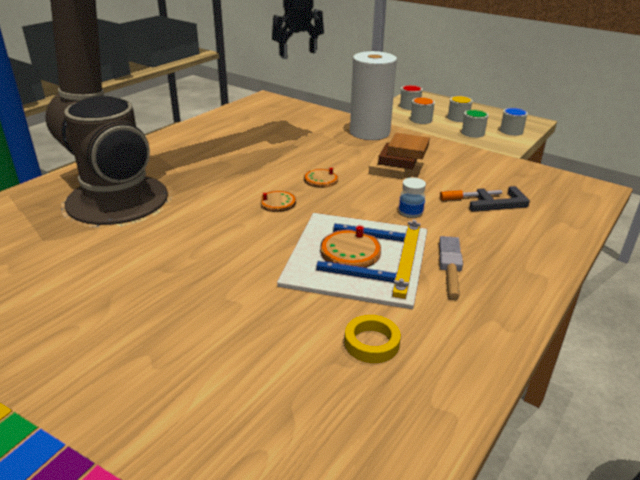

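View pics/a_top.png

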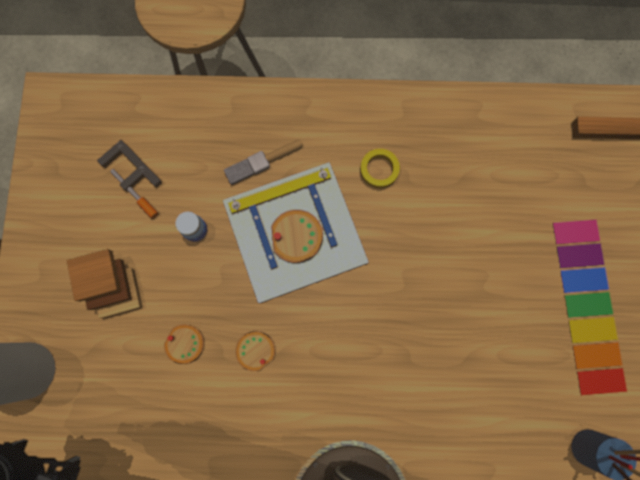

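The top view shows the jig in the middle. The bar runs from about (230,205) to (328,172), the large block is at (297,237), and its red peg at (278,237) faces the +y cheek. The two small look-alikes are at (184,343) and (255,350). Next I'll take rough positions, then a closer wrist view.

```bash
cat > h.py <<'E'
from plant import manip, claw, eyes
import cv2,numpy as np
def ray(s,u,v,z):
    K=s["intrinsics"];R=np.array(s["rotation"]);o=np.array(s["origin"])
    d=R@np.array([(u-K[0,2])/K[0,0],-(v-K[1,2])/K[1,1],-1.0])
    return o+d*(z-o[2])/d[2]
def cloud(s):
    K=s["intrinsics"];R=np.array(s["rotation"]);o=np.array(s["origin"]);D=s["range_z"]
    v,u=np.mgrid[0:480,0:640]
    p=np.stack([(u-K[0,2])/K[0,0]*D,-(v-K[1,2])/K[1,1]*D,-D],-1)
    return p@R.T+o
def down(yaw): # tool y axis (jaw dir) direction at yaw ; z down
    y=np.array([np.cos(yaw),np.sin(yaw),0]);z=np.array([0,0,-1.]);x=np.cross(y,z)
    return np.stack([x,y,z],1)
E
python3 - <<'E'
from h import *
s=eyes.snapshot("top")
for n,u,v,z in [("barL",230,205,26),("barR",328,172,26),("disc",297,236,26),("peg",278,237,48),("jar",190,227,75),("tape",380,169,25),("brush",263,163,5)]: print(n,ray(s,u,v,z).round(1))
print(np.round(manip.get_ee_rot(),3).tolist())
s=eyes.snapshot("wrist");o=s["origin"]
p=manip.get_ee_pos();R=np.array(manip.get_ee_rot());print("cam in tool",R.T@(o-p),(R.T@np.array(s["rotation"])).round(3).tolist())
E
```

```text
barL [621.3 279.   26. ]
barR [703.9  61.   26. ]
disc [554.  126.4  26. ]
peg [546.4 166.3  48. ]
jar [558.2 351.5  75. ]
tape [714.2 -57.2  25. ]
brush [729.3 212.4   5. ]
[[-0.965, 0.261, -0.0], [0.261, 0.965, -0.0], [0.0, -0.0, -1.0]]
cam in tool [  71.50004305   -0.37191805 -143.2186472 ] [[-0.0, 0.96, 0.279], [1.0, 0.0, -0.0], [-0.0, 0.279, -0.96]]
```

```bash
cat >> h.py <<'E'
psi0=0.362
def toolrot(a): # tool x axis at world yaw a, z down
    x=np.array([np.cos(a),np.sin(a),0]);z=np.array([0,0,-1.]);y=np.cross(z,x)
    return np.stack([x,y,z],1)
E
python3 - <<'E'
from h import *
C=np.array([662.6,170]);ex=np.array([np.cos(psi0),np.sin(psi0)]);F=C-12.5*ex
for a in (psi0,psi0+np.pi,psi0-.3):
  for d,z in((-60,220),(-150,31),(-40,31)):
    p=F+d*ex
    print(a,d,manip.solve_ik([*p,z],toolrot(a)))
p=F-50*ex
claw.set_gripper(0.0)
manip.movep([*p,220],toolrot(psi0))
print(manip.get_t(),manip.get_ee_pos(),manip.get_wrist_force())
s=eyes.snapshot("wrist");cv2.imwrite("pics/b_w.png",s["img"]);print(s["origin"])
import pickle;pickle.dump(s,open("b.pkl","wb"))
E
```

```text
0.362 -60 [0.23804368 0.29389633 0.14437491 1.4212749  0.         3.01763634]
0.362 -150 [ 0.21676033  0.20008568 -0.40112634  0.96958431  0.          2.99635299]
0.362 -40 [ 0.24195688  0.39105965 -0.14052422  1.03921246  0.          3.02154954]
3.503592653589793 -60 [ 0.23804368  0.29389633  0.14437491  1.4212749   0.         -0.12395632]
3.503592653589793 -150 [ 0.21676033  0.20008568 -0.40112634  0.96958431  0.         -0.14523967]
3.503592653589793 -40 [ 0.24195688  0.39105965 -0.14052422  1.03921246  0.         -0.12004312]
0.062 -60 [ 0.23804368  0.29389633  0.14437491  1.4212749   0.         -2.96554897]
0.062 -150 [ 0.21676033  0.20008568 -0.40112634  0.96958431  0.         -2.98683232]
0.062 -40 [ 0.24195688  0.39105965 -0.14052422  1.03921246  0.         -2.96163577]
4.1833 [603.8355579  148.69527871 220.09741258] [-0.73297131  0.43281115 -0.9210882 ]
[669.721638   173.68309166 363.33324017]
```

View pics/b_w.png

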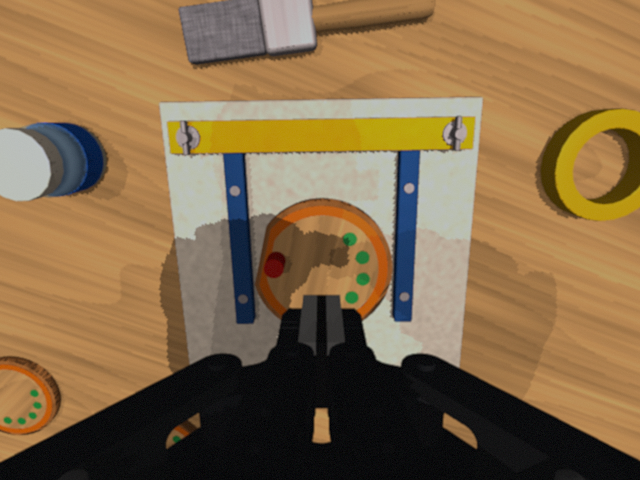

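```bash
cat >> h.py <<'E'
def seg(img):
    h=cv2.cvtColor(img,cv2.COLOR_BGR2HSV).astype(int);H,S,V=h[...,0],h[...,1],h[...,2]
    return dict(yel=(H>=21)&(H<=32)&(S>180)&(V>90),red=((H<=4)|(H>=175))&(S>190)&(V>50),blue=(H>100)&(H<125)&(S>150),ora=(H>=5)&(H<=14)&(S>185)&(V>90))
def big(m):
    n,l,st,_=cv2.connectedComponentsWithStats(m.astype(np.uint8)); 
    return l==1+np.argmax(st[1:,4])
E
python3 - <<'E'
from h import *
import pickle;s=pickle.load(open("b.pkl","rb"));im=s["img"];m=seg(im)
o=im.copy()
for k,c in zip(m,[(255,255,0),(255,255,255),(255,0,255),(0,255,0)]): print(k,m[k].sum()); o[m[k]]=c
cv2.imwrite("pics/b_seg.png",o)
P=cloud(s)
for k,(u,v) in dict(bar=(320,135),cheek=(237,260),cheek2=(405,260),disc=(310,235),peg=(277,263),board=(200,200),board2=(320,175)).items(): print(k,P[v,u].round(1))
E
```

```text
yel 12242
red 383
blue 7431
ora 3337
bar [659.  170.8  25.8]
cheek [537.  200.4  25.5]
cheek2 [588.2  66.5  26.3]
disc [580.2 149.9  26.8]
peg [555.  167.9  48.7]
board [572.1 247.1  12.5]
board2 [628.3 159.2  13. ]
```

View pics/b_seg.png

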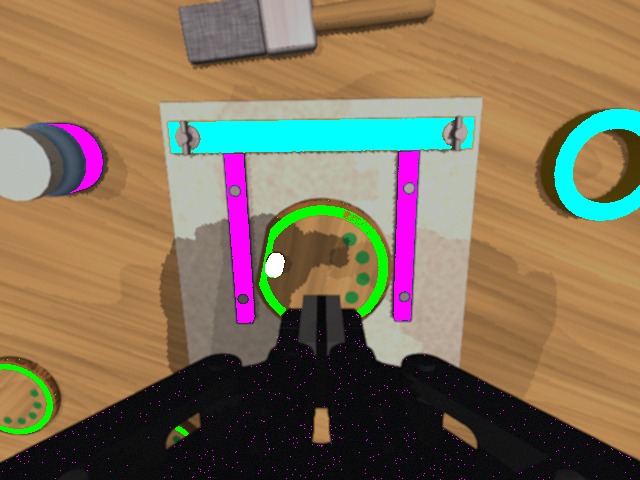

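```bash
cat >> h.py <<'E'
from scipy.optimize import least_squares
def rays(s,uv,z): return np.array([ray(s,u,v,z)[:2] for u,v in uv])
def jigfit(s):
    m=seg(s["img"]);y=m["yel"].copy();
    n,l,st,_=cv2.connectedComponentsWithStats(y.astype(np.uint8))
    i=max(range(1,n),key=lambda i:st[i,2] if st[i,2]>150 else 0)
    b=l==i; us=[u for u in range(st[i,0]+8,st[i,0]+st[i,2]-8)]
    uv=[(u,np.max(np.nonzero(b[:,u]))+.5) for u in us if b[:,u].any()]
    uv2=[(u,np.min(np.nonzero(b[:,u]))-.5) for u in us if b[:,u].any()]
    p=rays(s,uv,26);p2=rays(s,uv2,26)
    vx,vy,x0,y0=cv2.fitLine(p.astype(np.float32),cv2.DIST_HUBER,0,.01,.01).ravel()
    d=np.array([vx,vy]); d*=np.sign(d[1]); ex=np.array([d[1],-d[0]])
    f=np.median(p@ex);f2=np.median(p2@ex)
    return ex,d,f,f2,p
def diskpts(s,F,ex,ey,ym=0):
    m=seg(s["img"])["ora"]; v,u=np.nonzero(m)
    p=rays(s,np.c_[u,v],26)-F; q=np.c_[p@ex,p@ey]
    return q[(abs(q[:,1])<64)&(q[:,0]>-175)&(q[:,0]<5)]
E
python3 - <<'E'
from h import *
import pickle;s=pickle.load(open("b.pkl","rb"))
ex,ey,f,f2,p=jigfit(s);print("psi",np.arctan2(ex[1],ex[0]),"f",f,"width",f2-f)
m=seg(s["img"])["blue"];n,l,st,c=cv2.connectedComponentsWithStats(m.astype(np.uint8))
ys=[]
for i in range(1,n):
    if st[i,4]>1000 and st[i,3]>120:
        v,u=np.nonzero(l==i);q=rays(s,np.c_[u,v],26);yy=q@ey;xx=q@ex-f;k=(xx>-120)&(xx<-20)
        ys.append((np.percentile(yy[k],1),np.percentile(yy[k],99)));print(ys[-1],xx.min(),xx.max())
ys.sort();y0=(ys[0][1]+ys[1][0])/2;print("gap",ys[1][0]-ys[0][1])
F=f*ex+y0*ey;print("F",F)
q=p-F;print("bar y ext",(q@ey).min(),(q@ey).max())
np.savez("jig.npz",F=F,ex=ex,ey=ey)
d=diskpts(s,F,ex,ey);
# outer contour by angle
c=np.array([-104,0.]) 
for _ in range(6):
    r=d-c;a=np.arctan2(r[:,1],r[:,0]);R=np.hypot(*r.T);bins=np.round(a/0.05).astype(int)
    o=np.array([d[bins==b][np.argmax(R[bins==b])] for b in np.unique(bins) if (bins==b).sum()>4])
    rr=np.hypot(*(o-c).T);ok=(rr>57)|(np.arange(len(o))<0) if _ else np.ones(len(o),bool)
    sol=least_squares(lambda z:np.hypot(*(o[ok]-z[:2]).T)-z[2],[*c,59],loss="soft_l1",f_scale=.5);c=sol.x[:2]
print("disc",sol.x)
r=o-c;
for a,b in zip(np.arctan2(r[:,1],r[:,0]),np.hypot(*r.T)):print(f"{a:.2f}:{b:.1f}",end=" ")
v,u=np.nonzero(big(seg(s["img"])["red"]));g=rays(s,np.c_[u,v],48).mean(0)-F;g=np.array([g@ex,g@ey]);print("\npeg",g,g-c,np.hypot(*(g-c)),np.arctan2(*(g-c)[::-1]))
E
```

```text
psi 0.3790689 f 663.3847475348259 width 23.785787614567653
(np.float64(-162.62719668919615), np.float64(-147.4451250009491)) -148.92410521744148 -1.4107959077247187
(np.float64(-23.93028628737611), np.float64(-8.645940096741281)) -148.73631143645457 -1.4093027687134736
gap 123.514838713573
F [648.00002906 165.88456855]
bar y ext -98.91309964114795 99.03821112643742
disc [-97.88645701   0.30985042  57.94319167]
-2.50:57.9 -2.47:58.2 -2.38:59.0 -2.36:58.9 -2.28:58.2 -2.25:57.6 -2.18:58.0 -2.14:57.6 -2.09:56.8 -2.07:57.1 -2.02:57.3 -1.94:57.4 -1.88:56.8 -1.86:56.5 -1.81:56.6 -1.73:56.4 -1.71:56.2 -1.66:55.8 -1.62:55.5 -1.57:55.4 -1.48:55.5 -1.44:55.7 -1.42:55.8 -1.35:55.5 -1.29:55.5 -1.25:55.2 -1.20:55.2 -1.14:54.6 -1.09:55.0 -1.06:55.0 -0.98:54.7 -0.94:55.0 -0.92:54.8 -0.85:54.5 -0.79:54.4 -0.77:54.4 -0.72:54.6 -0.64:54.5 -0.61:54.2 -0.55:54.3 -0.52:54.2 -0.45:54.2 -0.40:53.9 -0.37:57.8 -0.31:58.3 -0.27:54.3 -0.19:54.2 -0.16:53.9 -0.09:58.5 -0.06:54.2 0.02:54.2 0.07:54.4 0.11:53.8 0.17:54.3 0.22:54.0 0.24:54.2 0.30:54.3 0.35:54.3 0.39:54.5 0.43:54.4 0.50:54.5 0.57:54.8 0.62:54.8 0.64:54.7 0.69:57.9 0.74:54.8 0.81:54.9 0.87:55.1 0.90:55.3 0.96:54.0 0.99:53.1 1.04:52.6 1.12:51.4 1.14:51.1 1.19:51.0 1.23:50.4 1.30:50.3 1.37:50.5 1.39:50.4 1.46:50.9 1.48:50.9 1.57:51.8 1.62:52.0 1.67:53.2 1.72:53.7 1.77:55.2 1.81:56.8 1.84:57.4 1.90:57.5 1.93:57.4 2.00:57.5 2.07:57.8 2.11:58.1 2.13:57.9 2.19:58.2 2.23:58.0 2.32:58.0 2.36:58.1 2.41:58.4 2.43:58.6 
peg [-87.40113902  38.56791653] [10.48531799 38.25806611] 39.66889859390456 1.3032966412981866
```

```bash
cat >> h.py <<'E'
try:
    J=np.load("jig.npz");F,EX,EY=J["F"],J["ex"],J["ey"];PSI=float(np.arctan2(EX[1],EX[0]))
except Exception: pass
def W(x,y): return F+x*EX+y*EY
def tcp():
    p=manip.get_ee_pos();d=p[:2]-F;return np.array([d@EX,d@EY,p[2]])
def go(x,y,z,v=40,fl=None,yaw=0):
    return manip.servo_line([*W(x,y),z],toolrot(PSI+yaw),velocity=v,force_limit=fl)
def force():
    f=np.array(manip.get_wrist_force());return np.array([f[:2]@EX,f[:2]@EY,f[2]]).round(2)
def peg(s):
    v,u=np.nonzero(big(seg(s["img"])["red"]));g=rays(s,np.c_[u,v],48).mean(0)-F
    return np.array([g@EX,g@EY]).round(1)
E
python3 - <<'E'
from h import *
print(manip.get_t());go(-128,37,90,150);print(force(),tcp())
print(go(-128,37,33,60,3),tcp(),force())
s=eyes.snapshot("wrist");cv2.imwrite("pics/c.png",s["img"]);print(peg(s))
print(go(-100,37,33,30,2),tcp(),force())
s=eyes.snapshot("wrist");cv2.imwrite("pics/c2.png",s["img"]);print(peg(s),manip.get_t())
E
```

```text
4.2333
[-1.13  0.21  0.01] [-127.08192383   36.88450426   90.83977329]
False [-127.654859     36.97328453   33.43301025] [0.36 0.57 0.07]
[-88.8  39.4]
False [-100.00778718   37.01530573   33.01161822] [-0.36 -0.45 -0.01]
[-78.7  38.6] 7.7167
```

View pics/c2.png

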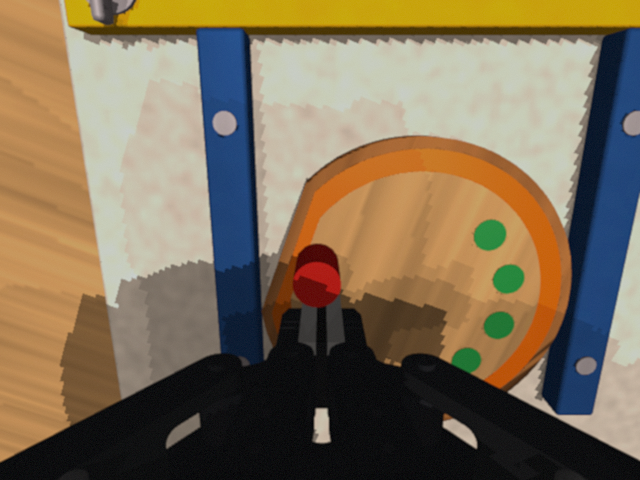

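The closed fingertips sit behind the red peg at (318,283), the block has started to turn, and the flat shows on the left from (305,185) to (268,330). I'll keep pushing while following the peg.

Run:
```python
from h import *
for i in range(6):
    s=eyes.snapshot("wrist");g=peg(s);t=tcp()
    r=go(t[0]+8,min(t[1],g[1]-2),33,30,5)
    print(g,t.round(1),r,force(),manip.get_t())
    if r: break
s=eyes.snapshot("wrist");cv2.imwrite("pics/d.png",s["img"]);print(peg(s),tcp(),manip.get_t())
```

```text
[-78.8  38.6] [-100.1   37.    33. ] False [ 0.43 -0.75 -0.4 ] 8.1833
[-70.1  37.3] [-91.9  36.6  33. ] False [ 0.26 -0.37  0.89] 8.6583
[-62.   35.3] [-83.8  35.3  33. ] False [-1.07  0.34  0.73] 9.1333
[-53.9  32.5] [-75.6  33.3  33. ] False [-0.15 -0.31  0.24] 9.6167
[-45.8  29.1] [-67.5  30.4  33. ] False [-0.34  0.27  0.36] 10.1083
[-37.6  25. ] [-59.3  27.1  33. ] False [-0.24  0.9  -1.1 ] 10.6083
[-29.5  21. ] [-51.18282095  22.92875417  33.00090833] 10.6583
```

View pics/d.png

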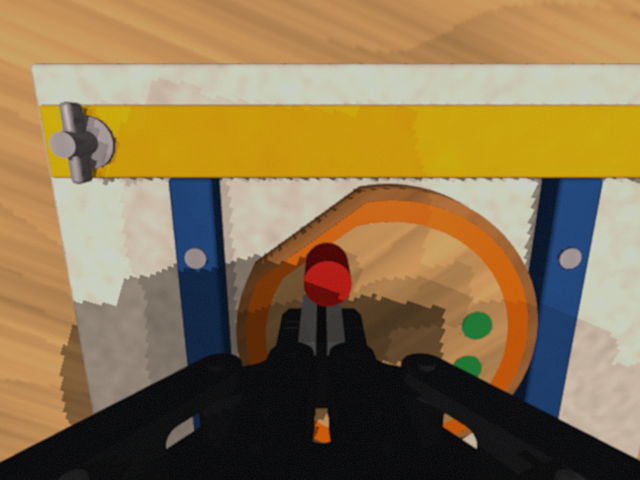

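The block is turned about 0.5 rad and its rim is nearly at the bar (top at (370,188), bar edge at row 178). I'll continue in smaller steps.

Run:
```python
from h import *
for i in range(14):
    s=eyes.snapshot("wrist");g=peg(s);t=tcp()
    if i>2: st=2
    else: st=4
    r=go(t[0]+st,max(min(t[1],g[1]-2),-2),33,12,5)
    print(g,t.round(1),r,force(),round(manip.get_t(),2))
    if r: break
s=eyes.snapshot("wrist");cv2.imwrite("pics/e.png",s["img"]);print(peg(s),tcp(),manip.get_t())
```

```text
[-29.6  21. ] [-51.3  23.   33. ] False [ 0.6  -0.21 -0.15] 11.33
[-26.2  19.6] [-47.2  18.9  33. ] False [-3.63 -0.38  0.92] 11.89
[-22.7  17.9] [-43.6  17.6  32.8] False [-3.21 -0.17 -1.21] 12.43
[-18.7  14.4] [-39.6  15.8  32.8] False [-1.56 -0.95 -0.42] 12.96
[-16.2  10. ] [-37.2  12.2  33.2] False [-0.41 -0.39  0.93] 13.57
[-13.9   5. ] [-35.    7.8  33.1] False [-1.25  0.2   0.62] 14.23
[-11.9   0.5] [-32.9   2.9  33. ] True [ 0.13 -0.4   0.37] 14.64
[-11.7  -0.1] [-33.41373499   0.29007906  31.70004721] 14.6917
```

View pics/e.png

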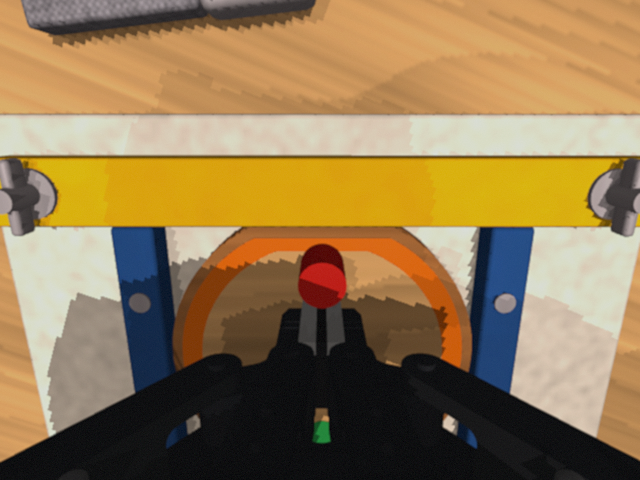

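The flat now lies along the bar (row 228, columns about 250-400) with the peg at (322,283). I'll re-centre the fingertips and lean in carefully.

```bash
cat >> h.py <<'E'
def favg(n=10):
    fs=[]
    for _ in range(n): fs.append(force()); manip.wait(0.02)
    return np.mean(fs,0).round(2),np.std(fs,0).round(2)
E
python3 - <<'E'
from h import *
go(-36,-.3,33,15);manip.wait(.3);b,sd=favg();print("base",b,sd,tcp())
r=go(-30,-.3,33,5,5);print(r,tcp(),favg(),manip.get_t())
manip.wait(.2);print(tcp(),favg(),manip.get_t())
E
```

```text
base [-0.23  0.27  0.1 ] [0.31 0.6  0.75] [-35.99679608  -0.3130068   32.94859946]
True [-33.17102087  -0.20459704  32.06817601] (array([-0.23,  0.16, -0.05]), array([0.38, 0.48, 0.48])) 16.5083
[-33.66002975  -0.16405253  31.59098212] (array([ 0.13, -0.14,  0.25]), array([0.52, 0.53, 0.6 ])) 16.875
```

Run:
```python
from h import *
x=-34.2; go(x,-.3,33,10); manip.wait(.2); print(favg(5),tcp())
while x<-29:
    x+=.25
    r=go(x,-.3,33,4,9)
    f=favg(5)[0]; print(round(x,2),r,f,tcp().round(2),round(manip.get_t(),2))
    if r or f[0]<-6.5: break
```

```text
(array([-0.02, -0.01, -0.05]), array([0.21, 0.3 , 0.62])) [-34.18758418  -0.3157548   32.9824708 ]
-33.95 False [-0.09 -0.13 -0.19] [-33.93  -0.31  32.98] 17.78
-33.7 False [-0.06  0.07 -0.43] [-33.69  -0.29  33.01] 18.12
-33.45 False [-0.26  0.38 -0.02] [-33.45  -0.32  33.01] 18.45
-33.2 False [-0.54 -0.09 -0.22] [-33.18  -0.31  33.04] 18.78
-32.95 False [-0.3   0.13 -0.05] [-32.97  -0.3   32.99] 19.12
-32.7 False [-0.46 -0.07 -0.15] [-32.76  -0.3   32.96] 19.45
-32.45 False [-1.82  0.24  0.4 ] [-32.71  -0.31  32.9 ] 19.78
-32.2 False [-3.68 -0.08  0.85] [-32.65  -0.29  32.87] 20.12
-31.95 False [-5.09  0.35  1.52] [-32.6   -0.28  32.83] 20.45
-31.7 False [-6.03 -0.02  1.63] [-32.59  -0.28  32.8 ] 20.78
-31.45 False [-6.84 -0.11  2.25] [-32.58  -0.28  32.7 ] 21.12
```

Run:
```python
from h import *
go(-31.25,-.3,33,4,9)
for i in range(6): print(favg(10)[0],tcp().round(2),round(manip.get_t(),2)); manip.wait(.1)
s=eyes.snapshot("wrist");cv2.imwrite("pics/f.png",s["img"])
```

```text
[-7.03  0.04  2.35] [-32.57  -0.25  32.69] 21.53
[-7.11 -0.02  2.71] [-32.55  -0.26  32.68] 21.8
[-6.85  0.1   2.56] [-32.57  -0.27  32.68] 22.07
[-6.94 -0.41  2.52] [-32.57  -0.26  32.65] 22.33
[-7.06  0.14  2.46] [-32.61  -0.26  32.64] 22.6
[-6.96 -0.03  2.49] [-32.58  -0.27  32.64] 22.87
```

View pics/f.png

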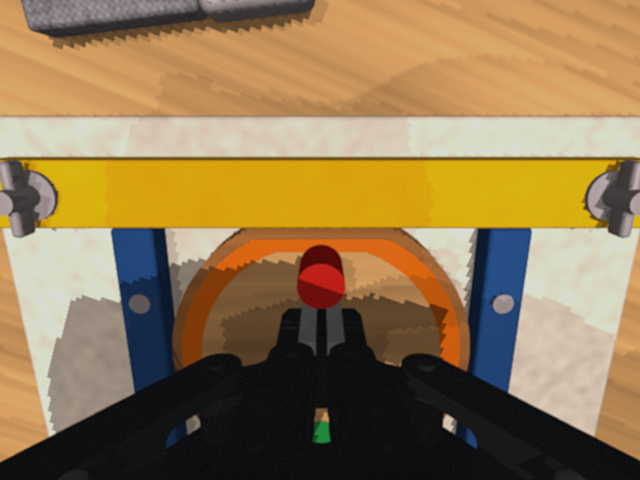

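Run:
```python
from h import *
go(-31.0,-.3,33,4,9)
for i in range(4): print(favg(10)[0],tcp().round(2),round(manip.get_t(),2)); manip.wait(.1)
go(-34,-.3,33,5); go(-45,-.3,33,20); go(-55,-.3,60,60); go(-75,-.3,200,150)
s=eyes.snapshot("wrist");cv2.imwrite("pics/g.png",s["img"]);
cv2.imwrite("pics/gz.png",cv2.resize(s["img"][120:270,200:420],None,fx=3.6,fy=3.6,interpolation=cv2.INTER_CUBIC))
import pickle;pickle.dump(s,open("g.pkl","wb"));print(peg(s),manip.get_t(),tcp())
t=eyes.snapshot("scene");cv2.imwrite("pics/g_s.png",t["img"])
```

```text
[-7.84 -0.1   2.73] [-32.55  -0.26  32.59] 23.43
[-7.57 -0.04  2.74] [-32.56  -0.25  32.6 ] 23.7
[-7.72 -0.26  2.74] [-32.57  -0.27  32.61] 23.97
[-7.69 -0.05  2.78] [-32.58  -0.27  32.61] 24.23
[-14.4   0.1] 27.5583 [-75.4730709   -0.20030724 198.67066897]
```

View pics/g.png

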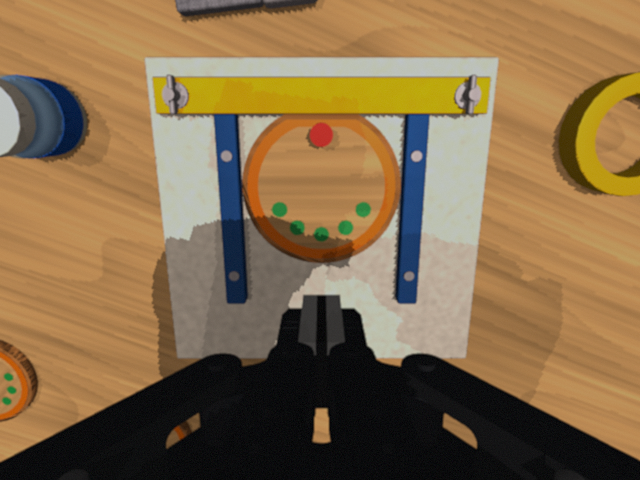

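View pics/gz.png

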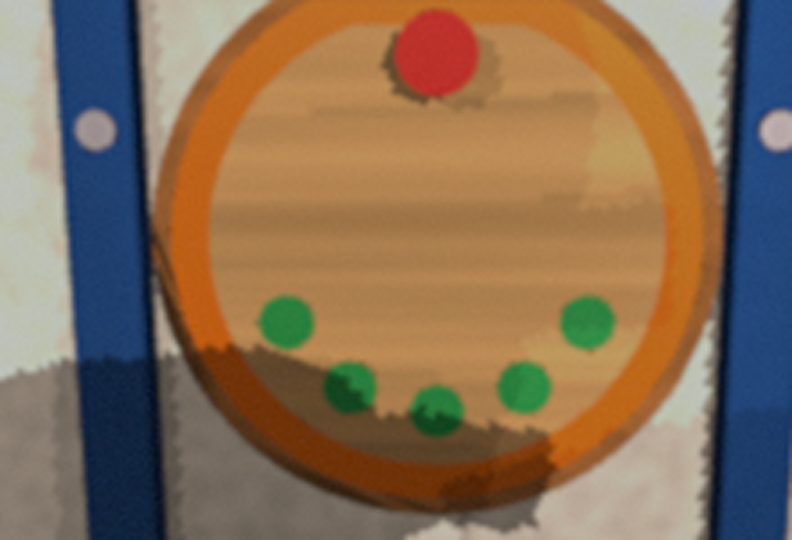

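View pics/g_s.png

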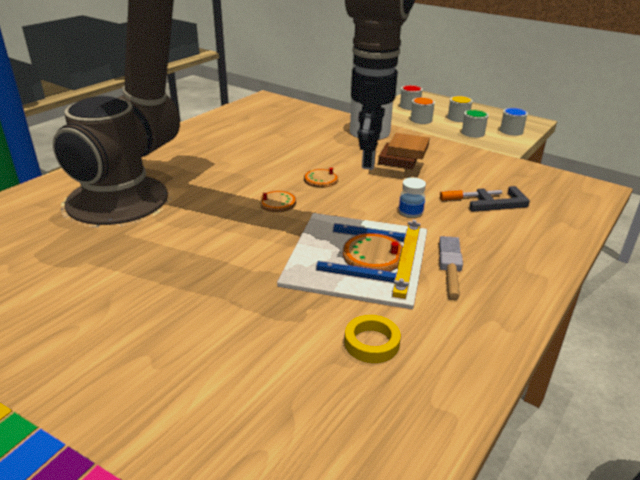

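Run:
```python
from h import *
import pickle;s=pickle.load(open("g.pkl","rb"));im=s["img"]
h=cv2.cvtColor(im,cv2.COLOR_BGR2HSV).astype(int);g=(h[...,0]>50)&(h[...,0]<85)&(h[...,1]>120)
n,l,st,c=cv2.connectedComponentsWithStats(g.astype(np.uint8))
ex,ey,f,f2,p=jigfit(s)
q=[]
for i in range(1,n):
    if st[i,4]>60 and 200<c[i,0]<420: r=ray(s,*c[i],26)[:2];q.append([r@ex-f,r@ey]);print(st[i,4],np.round(q[-1],1))
q=np.array(q);q=q[np.argsort(q[:,1])]
d=q[-1]-q[0];print("angle from outer dots",np.arctan2(-d[0],d[1]))
d=q[-2]-q[1];print("inner dots",np.arctan2(-d[0],d[1]))
v,u=np.nonzero(big(seg(im)["red"]));r=rays(s,np.c_[u,v],48).mean(0);print("peg to fitted face",r@ex-f, "psi diff",np.arctan2(ex[1],ex[0])-PSI)
print("mid dots x",q[2])
```

```text
154 [-71.2 -52.4]
157 [ -71.1 -116.8]
150 [-85.6 -65.7]
148 [ -85.5 -103.6]
147 [-90.9 -84.5]
angle from outer dots 0.001439303318398255
inner dots 0.002680001164665501
peg to fitted face -14.525062147215522 psi diff -0.0017045438
mid dots x [-90.94836271 -84.54834535]
```

```bash
python3 -c "
from h import *
manip.hand_in();print(manip.get_t())"
```

```text
the job is handed in; nothing more can be done
the job is handed in; nothing more can be done
```

The block lies flush against the yellow bar and I handed the job in at about 28 s of the 72 s allowed. No verdict is reported.

**What I did:** With the gripper shut, I pushed the red peg from behind. This slid the large block along the jig and turned it about 1.4 rad until its flat met the bar. I then leaned it on the bar, backed the fingers straight off and raised the arm.

**Lean force:** The wrist read about 7 N for roughly 1.5 s, then about 7.7 N for about 1 s. That is the force on the tool; the force between block and bar should be slightly lower and is not measured directly. My averaged readings never went above about 8 N. Two earlier contact tries stopped themselves at a 5 N limit and relaxed to zero, so I crept up in 0.25 mm steps instead.

**Last checks, from the wrist picture after letting go:**
- **Angle:** the block is parallel to the bar within about 0.003 rad, judged from its green dots (limit 0.035).
- **Gap:** the peg is about 14.5 mm from the bar's face, against 14 mm when flush. The 0.5 mm difference is within the camera's roughly 2 mm calibration error, so pictures alone could not prove the 1.8 mm limit. Meeting a firm stop while leaning supports it.
- **Jar, tape and brush:** they look unmoved in the scene picture. I judged this by eye and did not measure it.

**Unexplained reading:** while leaning, the wrist also showed an upward force of about 2.7 N on the tool. I saw no tilt of the block in the picture.

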